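Feed a specimen in its lapping fixture by four clicks and lock it

TASK

Feed the specimen down for its next lapping pass: with your fingertip, push the red finger lever on top of the lapping fixture round clockwise (seen from above) until the dial has clicked exactly four times from where it stands now, never on to a fifth click, and let the dial come to rest in that fourth click. Then push the lock lever with the yellow post clockwise all the way in, so that its pawl sits in the rim of the dial and holds the feed. Only push: do not take either lever between the fingers, and leave the things standing around where they are.

Things in the scene. Friction and masses are not known exactly. Their poses are not given: they have to be found in the camera images.
- lapping_fixture: Lapping fixture, an upright metal unit that does not move. From below: pale glass plate 210 mm across, 12 mm thick; brown film; dark iron foot 112 mm across; aluminium body to 83 mm height; dark feed dial. Origin: on the worktop, on the dial's upright axis. A fixed steel spring plunger stands outside the dial's rim opposite the pawl, 47 to 73 mm from the axis, top at 103 mm.
- feed_dial_axis (a point): Point on the dial's upright turning axis, at the top of the aluminium hub (27 mm across), 117 mm above the worktop. The dial under it is a dark disc with 15 round lobes, 92 mm across over the lobes; its flat top is 99 mm above the worktop.
- feed_lever_end (a point): Outer end of the red finger lever, at its top, 122 mm above the worktop, 47 mm from the dial axis; x points outward along the lever, y across it (anticlockwise from above), z up. The lever is a straight radial bar 11 mm wide on the dial, from the hub to this end; its flat sides stand free from the dial's top (99 mm) up to 122 mm.
- feed_dial (a joint): Dial angle, rad; grows clockwise from above (feeds down). Click stops every 0.419 rad (24 deg), at 0, 0.419, 0.838..; solid ends just below 0 and at 3.8. Starts at rest in stop 0, 1, 2 or 3. Let go, it is sprung into the nearest stop: resists with up to about 4 N at the lever, half-way between two stops resistance vanishes and it springs on to the next. Blocked by the pawl when locked.
- feed_lock (a joint): Lock lever angle, rad, about an upright axis: 0 = all the way in, locked (pawl in a notch of the dial's rim; solid stop), 0.6 = all the way out, released (stop). Starts at 0.5 to 0.6; falls as the lever turns clockwise from above. It stays where it is left and takes about 2 N at the post; it goes home only while the dial rests in a click stop.
- lock_post_top (a point): Centre of the top of the yellow upright post at the end of the lock lever, 117 mm above the worktop. The post is round, 13 mm thick, free from 97 mm height (top of the steel arm that carries it; the arm's underside is at 87 mm) to its top. x points outward along the arm, away from the pivot, y across it (anticlockwise from above), z up.
- lock_pivot (a point): Point on the lock lever's upright pivot axis, 100 mm above the worktop, 56 mm from the dial axis, 52 mm from the yellow post. A cranked steel pawl arm, top at 97 mm height, runs from here along the dial's rim.
- lens_can: Grey canister with a black screw lid, 38 mm across, 54 mm tall. A loose bystander to be left alone. Origin: centre of its underside.
- eyepiece: Black spare eyepiece, 39 mm across, 42 mm tall. A loose bystander to be left alone. Origin: centre of its underside.
- petri_dish: Clear shallow dish, 88 mm across, 15 mm tall. A loose bystander to be left alone. Origin: centre of its underside.
- iron_coupon1: Small grey iron block, 22 x 30 x 24 mm. A loose bystander to be left alone. Origin: centre of its underside.
- specimen3: Red resin-mounted specimen, 38 mm across, 20 mm tall. A loose bystander to be left alone. Origin: centre of its underside.
- specimen4: Green resin-mounted specimen, 30 mm across, 18 mm tall. A loose bystander to be left alone. Origin: centre of its underside.

How it is judged:
By the outcome, as a careful person would: the job done as asked, in the order asked, and still so for the second after the job is handed in, with the robot touching nothing.
It also fails if it takes over 64 s, if anything falls off the work surface, if the arm or the gripper's body presses on something with over 40 N, if the wrist force passes 120 N, or if a joint passes its speed limit or range.

ROBOT

A 6-joint arm with a two-finger parallel gripper is mounted at the origin on a cart in front of the work surface, level with it; the furniture and walls round the work are solid. World frame = base frame: x ahead of the robot, y to its left, z up, the work surface at z = 0. Lengths are in m, angles in rad, forces in N, time in s.
With the tool pointing down it reaches from about 0.325 to 0.775 m from the base axis. Payload 5.5 kg.
Tool frame: the origin (TCP) lies midway between the tips of the shut fingers; the grasp point (between the pads) lies 19 mm behind it; z points along the fingers, y is the direction in which the jaws open and shut (so a half turn about z gives the same grasp; the last joint's range is limited). The gripper opens to 88 mm and grips with 3 to 60 N. Pads are 20 mm wide; open, the fingers measure 115 mm over their backs; the gripper's body (75 mm by 178 mm) begins 61 mm behind the grasp point.
Start: joints at [-1.245, 0.091, 1.231, -0, 1.82, -0.057], TCP at [0.224, -0.557, 0.223] pointing down, gripper open.
Joint ranges: [-2.87, 2.87], [-0.86, 2.18], [0.17, 2.46], [-1.51, 4.65], [0.06, 2.69], [-2.65, 2.65]. Speed limits (rad/s): [2.57, 2.57, 3.01, 3.14, 3.14, 3.14].

INTERFACE

Orientations are given as a rotation vector (axis times angle).
In Python, from station import ctrl gives the robot as it stands. The module is installed in compiled form; this text tells all that it offers.
- The arm moves only by the tool servo_tool, never from a script. Its argument "steps" is a list that holds one entry, the list of rows, each a list of 4 numbers: the shift along the tool's x, y, z in mm, then the turn about the tool's z in degrees. A call has exactly 10 rows; each row is the pose to reach, as a shift and turn from the pose commanded when the call began, along the tool's axes at that moment; what a row does not reach only later rows make up. A row lasts 1/10 s, in which the tool goes at most 50 mm and 8.59 degrees, less where a joint would pass 70% of its speed; a pose out of reach is approached as far as the arm can. A call with a gripper value outside its range is refused whole. "claw" is the finger opening in mm, from 0 to 87.8, set as the call begins (left out, the last holds). The fingers move at their own pace and stop on an object; "squeeze" is the grip in N (left out, the last holds). Time passes only in rows, so rows that repeat a pose let the fingers close, or fill a call up. It gives the time, the measured TCP pose, the force and the opening at its end, in the units of the state.
- ctrl.read_state(): the state, without advancing time (a new reading comes with each control period).
- ctrl.capture(name): name is "scene" or "top" or "wrist"; returns a dict with "img" (400x640x3 uint8, red, green, blue), "intrinsics" (3x3 intrinsics, pixels), "view" (4x4, takes a point from world to camera coordinates); the wrist camera has in their place "tool_from_camera" (4x4, takes a point from camera to tool coordinates, whose origin is the TCP and whose axes are the flange's). Camera axes: x right, y down, z forward; pixel columns grow to the right and rows downward; lengths in m; the calibration is good to about 2 mm. A picture is of the moment at which its call begins: read the wrist's pose just before it. There is no depth.
- ctrl.finish_job(): hands the job in, once; it reports no verdict.
Trained networks look in a picture, given as the dict that the camera call returned (one of the last four; its "shot" number tells which), for a name from the list of things; names that differ only in an ending like _2 or _b are one class to them, and where a whole thing is asked for, a point or a joint stands for the part that bears it (a point fixed in the world has none). Each returns a list of dicts, best first, with "p" (0 to 1); they miss things now and then, are a little off and sometimes report something else, mostly with a low value. They report only what shows in the picture. A call takes as long as a camera call.
- ctrl.look_for(query, picture): "rect" ([centre column, centre row, width, height] in pixels, round what is visible of it).
- ctrl.landmark_of(query, picture): "centre" ([column, row] in pixels: a listed point, or the origin of a listed thing).
The state is a dict: "time_s": time; "joints": joint angles; "joint_velocities": joint speeds; "tau": joint torques, N m; "tool_pos": TCP position; "orientation": TCP orientation; "ft_force": force on the tool from outside, world axes, zero at the start; "torque": the same for the moment, N m; "finger_gap": finger opening in m.
Only numpy, scipy, OpenCV 4.12 (cv2) and the standard library are available. Lean on these libraries where they do the work, as an engineer would, in place of code of your own. Each camera call takes 0.05 s, during which the arm holds its last target. There are 200 camera calls.

## Working session

There is one attempt and no reset: what is moved stays moved. The work goes in short steps, Python scripts to look and compute and a tool call to move; the robot and the scene stay as the last step left them, time stands still between calls to the robot, and variables do not carry over. Pictures are saved under pics/ and viewed, about 8 in all and at most 12, crops included, and the job is handed in when it is done.

Besides the shell and the picture viewer there is one more tool, called after "Emit:" as name([rows], argument=value, ...), one row to a line, values as JSON. servo_tool: Moves the arm, as the interface text tells. Its arguments: {"type":"object","properties":{"steps":{"type":"array","items":{"type":"array","items":{"type":"array","items":{"type":"number"}}}},"claw":{"type":"number"},"squeeze":{"type":"number"}},"required":["steps"]}

```bash
mkdir -p pics; cat > h.py <<'E'
import numpy as np, cv2
from scipy.spatial.transform import Rotation as R
from station import ctrl
def cap(n):
    s=ctrl.read_state(); c=ctrl.capture(n)
    if n=='wrist':
        T=np.eye(4);T[:3,:3]=R.from_rotvec(s['orientation']).as_matrix();T[:3,3]=s['tool_pos']
        c['V']=np.linalg.inv(T@c['tool_from_camera'])
    else: c['V']=np.array(c['view'])
    c['K']=np.array(c['intrinsics']); return c
def ray(c,px):
    d=np.linalg.inv(c['K'])@[px[0],px[1],1]; W=np.linalg.inv(c['V']); return W[:3,3],W[:3,:3]@d
def atz(c,px,z):
    o,d=ray(c,px); return o+d*(z-o[2])/d[2]
def tri(cs,ps):
    A=[];b=[]
    for c,p in zip(cs,ps):
        o,d=ray(c,p); d/=np.linalg.norm(d); P=np.eye(3)-np.outer(d,d); A.append(P);b.append(P@o)
    return np.linalg.lstsq(np.vstack(A),np.hstack(b),rcond=None)[0]
def proj(c,X):
    p=c['K']@(c['V'][:3,:3]@X+c['V'][:3,3]); return p[:2]/p[2]
def save(c,n,box=None,f=1):
    im=c['img'][:,:,::-1]
    if box: im=im[box[1]:box[3],box[0]:box[2]]
    cv2.imwrite('pics/'+n,cv2.resize(np.ascontiguousarray(im),None,fx=f,fy=f,interpolation=cv2.INTER_CUBIC))
E
python3 - <<'E'
from h import *
np.set_printoptions(precision=4,suppress=True)
s=ctrl.read_state();print(s['time_s'],s['tool_pos'],s['orientation'],s['finger_gap'])
cs={n:cap(n) for n in('scene','top')}
H={'feed_dial_axis':.117,'feed_lever_end':.122,'lock_post_top':.117,'lock_pivot':.1,'lapping_fixture':0,'lens_can':0,'eyepiece':0,'petri_dish':0,'iron_coupon1':0,'specimen3':0,'specimen4':0}
for q,z in H.items():
    P=[]
    for n,c in cs.items():
        r=ctrl.landmark_of(q,c)
        if r: P.append((c,r[0]['centre'])); print(q,n,np.round(r[0]['centre'],1),round(r[0]['p'],2),atz(c,r[0]['centre'],z)[:2])
    if len(P)==2: print('   tri',tri(*zip(*P)))
im=np.vstack([cs['scene']['img'],cs['top']['img']])[:,:,::-1]
cv2.imwrite('pics/a.png',cv2.resize(im,(480,600),interpolation=cv2.INTER_AREA) if 0 else cs['scene']['img'][:,:,::-1])
save(cs['top'],'b.png')
E
```

```text
0.0 [ 0.224  -0.5563  0.2215] [-3.0823 -0.5973  0.0004] 0.08783902687385882
feed_dial_axis scene [292.6 247.7] 0.94 [0.5068 0.2303]
feed_dial_axis top [250.8 227.4] 0.6 [0.5072 0.2284]
   tri [0.5075 0.2289 0.115 ]
feed_lever_end top [261.5 225.7] 0.29 [0.5117 0.2021]
lock_post_top top [221.5 186.8] 0.63 [0.6039 0.3018]
lock_pivot scene [293.  249.1] 0.69 [0.5119 0.223 ]
lock_pivot top [270.5 233.7] 0.47 [0.4927 0.1831]
   tri [0.5081 0.1977 0.0747]
lapping_fixture scene [297.8 271.2] 0.75 [0.5082 0.2139]
lapping_fixture top [260.3 226.7] 0.64 [0.5095 0.224 ]
   tri [0.5068 0.2207 0.0097]
lens_can scene [362.6 246.4] 0.55 [0.4123 0.0486]
lens_can top [334.2 263.6] 0.54 [0.4158 0.0275]
   tri [ 0.4174  0.0295 -0.0239]
eyepiece scene [410.7 178.5] 0.44 [ 0.4273 -0.2633]
eyepiece top [443.6 262.1] 0.59 [ 0.4241 -0.2587]
   tri [ 0.4248 -0.2572  0.0062]
petri_dish scene [297.9 195.7] 0.58 [ 0.6699 -0.0058]
petri_dish top [347.6 168.4] 0.97 [ 0.6676 -0.0047]
   tri [ 0.6679 -0.0042  0.0024]
iron_coupon1 scene [220.5 258.6] 0.45 [0.7009 0.2985]
iron_coupon1 top [239.  149.9] 0.7 [0.7135 0.2861]
   tri [ 0.7157  0.2895 -0.021 ]
specimen3 scene [235.3 287.9] 0.73 [0.6074 0.3448]
specimen3 top [222.3 185.6] 0.76 [0.6172 0.328 ]
   tri [ 0.6199  0.3342 -0.0243]
specimen4 scene [235.3 287.9] 0.73 [0.6074 0.3448]
specimen4 top [222.3 185.6] 0.76 [0.6172 0.328 ]
   tri [ 0.6199  0.3342 -0.0243]
```

```bash
python3 - <<'E'
from h import *
a=cv2.imread('pics/a.png');b=cv2.imread('pics/b.png')
x=cv2.resize(a[170:330,190:440],None,fx=3,fy=3,interpolation=2)[:,:800]
y=cv2.resize(b[130:300,170:370],None,fx=3,fy=3,interpolation=2)
h=cv2.resize(np.vstack([np.pad(x,((0,0),(0,0),(0,0))),np.pad(y,((0,0),(0,x.shape[1]-y.shape[1]),(0,0)))]),None,fx=.6,fy=.6)
cv2.imwrite('pics/c.png',h);print(h.shape)
c=cap('wrist');print(np.round(np.array(c['tool_from_camera']),3),c['K'])
E
```

```text
(594, 450, 3)
[[ 0.001 -0.958 -0.287  0.079]
 [ 1.     0.001  0.001  0.   ]
 [-0.    -0.287  0.958 -0.161]
 [ 0.     0.     0.     1.   ]] [[305.62124613   0.         321.55487593]
 [  0.         305.62124613 196.07701253]
 [  0.           0.           1.        ]]
```

View pics/c.png

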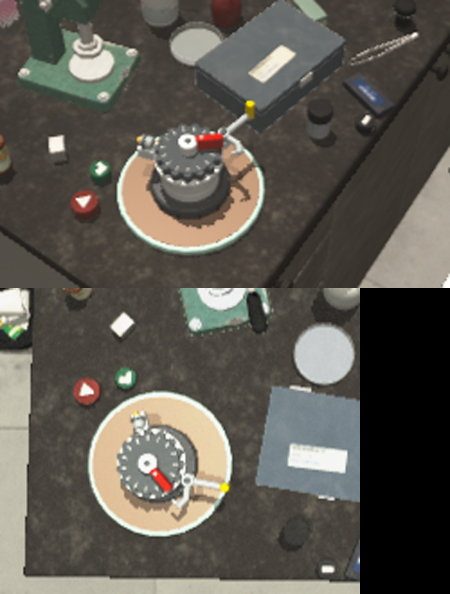

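Emit:
servo_tool([
  [[29,-29,-2,-5.4],[57,-57,-4,-10.8],[86,-86,-6,-16.2],[114,-115,-8,-21.6],[143,-144,-10,-27],[172,-172,-12,-32.4],[200,-201,-14,-37.8],[229,-230,-16,-43.2],[257,-258,-18,-48.6],[286,-287,-20,-54]],
], claw=0, squeeze=20)

```text
time_s: 2.25
tool_pos: [0.3825, -0.182, 0.243]
orientation: [2.473, 1.937, 0.001]
ft_force: [0.9, 0.2, 0.3]
finger_gap: 0.0116
```

Emit:
servo_tool([
  [[40,6,-2,-5.4],[80,13,-4,-10.8],[120,19,-6,-16.2],[160,25,-8,-21.6],[200,31,-10,-27],[240,38,-12,-32.4],[290,45,-14,-37.8],[330,52,-16,-43.2],[370,58,-18,-48.6],[400,63,-20,-54]],
])

```text
time_s: 3.25
tool_pos: [0.5409, 0.1916, 0.2624]
orientation: [-1.321, -2.85, -0.0]
ft_force: [0.7, 0.1, 0.4]
finger_gap: 0.0005
```

```bash
cat > look.py <<'E'
from h import *
import sys
np.set_printoptions(precision=4,suppress=True)
s=ctrl.read_state();Rm=R.from_rotvec(s['orientation']).as_matrix()
print(s['time_s'],s['tool_pos'],'yaw',np.degrees(np.arctan2(Rm[1,0],Rm[0,0])),'tilt',Rm[2],s['ft_force'],s['finger_gap'])
c=cap('wrist')
for q,z in {'feed_dial_axis':.117,'feed_lever_end':.122,'lock_post_top':.117,'lock_pivot':.1}.items():
    for r in ctrl.landmark_of(q,c)[:2]: print(q,np.round(r['centre'],1),round(r['p'],2),atz(c,r['centre'],z)[:2])
save(c,sys.argv[1])
E
python3 look.py d.png
```

```text
3.25 [0.5409 0.1916 0.2624] yaw 130.24423036769474 tilt [ 0.0004 -0.     -1.    ] [0.7485 0.0852 0.3572] 0.0005051374083053343
feed_dial_axis [319.2 135.4] 0.94 [0.507  0.2275]
lock_post_top [427.2 116.4] 0.31 [0.5752 0.3092]
lock_pivot [269.1 159.5] 0.61 [0.4835 0.1722]
```

View pics/d.png

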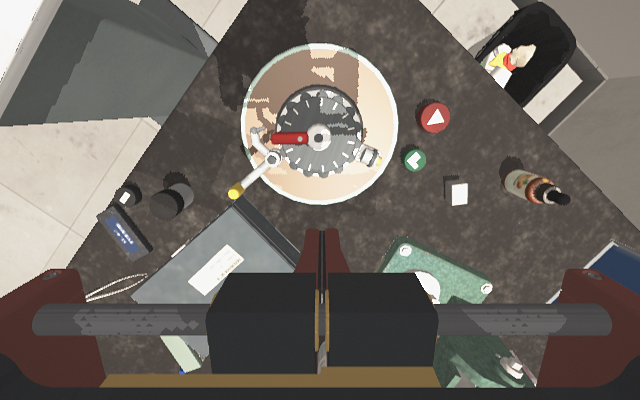

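```bash
python3 - <<'E'
from h import *
c=cap('wrist')
im=c['img'].astype(int)
red=((im[:,:,0]>130)&(im[:,:,1]<60)&(im[:,:,2]<60)); red[:, :240]=0; red[:,330:]=0; red[200:]=0;red[:100]=0
ys,xs=np.nonzero(red); print('red',xs.min(),xs.max(),ys.min(),ys.max())
hub=atz(c,(319,136.5),.117)[:2]
g=lambda p,z:atz(c,p,z)[:2]
pts=np.c_[xs,ys]; W=np.array([g(p,.122) for p in pts])-hub
m=W.mean(0); print('lever mean rel',m,'ang',np.degrees(np.arctan2(m[1],m[0])),'max r',np.linalg.norm(W,axis=1).max())
for n,p,z in(('post',(234,193),.117),('pivot',(273,159),.1),('plunger',(370,155),.1)):
    d=g(p,z)-hub; print(n,d+hub,d,np.linalg.norm(d),np.degrees(np.arctan2(d[1],d[0])))
print(hub,'post-pivot',np.linalg.norm(g((234,193),.117)-g((273,159),.1)))
save(c,'e.png',(220,80,400,215),4)
E
```

```text
red 273 309 131 141
lever mean rel [-0.02184371 -0.01747297] ang -141.34338659624424 max r 0.044819665153940744
post [0.47637887 0.12191342] [-0.03089059 -0.10170951] 0.10629699981146416 -106.89426631130137
pivot [0.48570836 0.17254995] [-0.0215611  -0.05107298] 0.05543762386436693 -112.88765445901853
plunger [0.56218485 0.24209062] [0.05491539 0.01846769] 0.05793751276393487 18.58745927368091
[0.50726946 0.22362293] post-pivot 0.051488808173032974
```

View pics/e.png

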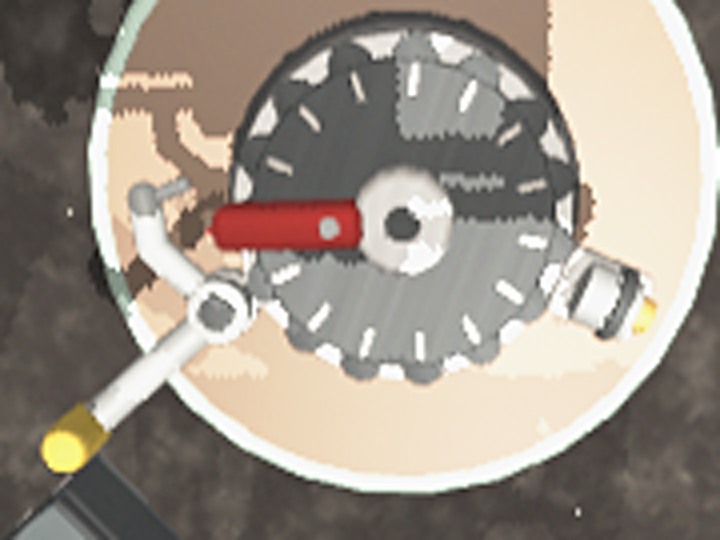

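Emit:
servo_tool([
  [[14,-19,10,0],[27,-37,30,0],[27,-37,60,0],[27,-37,90,0],[27,-37,110,0],[27,-37,125,0],[27,-37,135,0],[27,-37,145,0],[27,-37,154,0],[27,-37,154,0]],
])

```text
time_s: 4.55
tool_pos: [0.4945, 0.1859, 0.1076]
orientation: [-1.329, -2.845, 0.002]
ft_force: [-0.5, 0.2, 0.3]
finger_gap: 0.0003
```

```bash
python3 look.py f.png
```

```text
4.55 [0.4945 0.1859 0.1076] yaw 129.92050111548704 tilt [ 0.0006 -0.0015 -1.    ] [-0.4606  0.233   0.2767] 0.00029322983468685993
feed_dial_axis [389.8 216.7] 0.71 [0.5081 0.2255]
lock_pivot [297.4 245.6] 0.6 [0.4853 0.1737]
```

View pics/f.png

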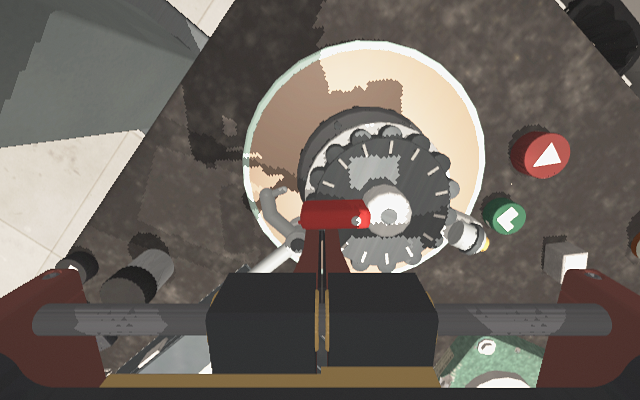

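Emit:
servo_tool([
  [[2.5,0,0,0],[5,0,0,0],[7.5,0,0,0],[9.4,-0.8,0,3],[11.3,-1.4,0,6],[13.3,-2,0,9],[15.3,-2.4,0,12],[17.3,-2.8,0,15],[19.3,-3,0,18],[21.4,-3.2,0,21]],
])

```text
time_s: 5.8
tool_pos: [0.4793, 0.1995, 0.1089]
orientation: [1.828, 2.551, -0.001]
ft_force: [3.8, -6.8, -0.3]
finger_gap: 0.0007
```

```bash
cat > ang.py <<'E'
from h import *
import sys
H=np.array([.5072,.2265])
s=ctrl.read_state();c=cap('wrist');im=c['img'].astype(int)
Rm=R.from_rotvec(s['orientation']).as_matrix()
print(s['time_s'],np.round(s['tool_pos'],4),'yaw',np.degrees(np.arctan2(Rm[1,0],Rm[0,0])),np.round(s['ft_force'],1))
red=((im[:,:,0]>120)&(im[:,:,1]<50)&(im[:,:,2]<50)).astype(np.uint8)
n,l,st,ce=cv2.connectedComponentsWithStats(red)
for i in range(1,n):
    if st[i][4]<150: continue
    ys,xs=np.nonzero(l==i); W=np.array([atz(c,p,.122)[:2] for p in np.c_[xs,ys]])-H; m=W.mean(0)
    if np.linalg.norm(m)<.06: print('lever',st[i],m,np.degrees(np.arctan2(m[1],m[0])), np.linalg.norm(W,axis=1).max())
save(c,sys.argv[1])
E
python3 ang.py g.png
```

```text
5.8 [0.4793 0.1995 0.1089] yaw 108.75868201712463 [ 3.8 -6.8 -0.3]
lever [298 217  54  18 668] [-0.03295187 -0.00989356] -163.28799110907622 0.04747012168064587
```

View pics/g.png

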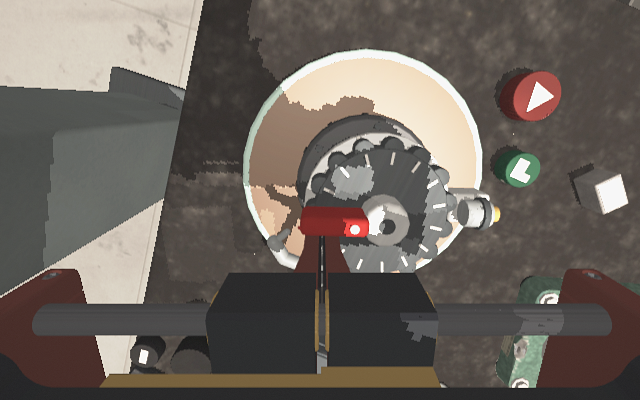

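Emit:
servo_tool([
  [[1.9,-0.8,0,3],[3.8,-1.4,0,6],[5.8,-2,0,9],[7.8,-2.4,0,12],[9.8,-2.8,0,15],[11.8,-3,0,18],[13.9,-3.2,0,21],[13.9,-3.2,0,21],[13.9,-3.2,0,21],[13.9,-3.2,0,21]],
])

```text
time_s: 6.85
tool_pos: [0.4711, 0.2124, 0.1088]
orientation: [2.26, 2.182, -0.0]
ft_force: [0.7, -1.9, 0.5]
finger_gap: 0.0005
```

```bash
python3 ang.py i.png
```

```text
6.85 [0.4711 0.2124 0.1088] yaw 87.98497105775738 [ 0.7 -1.9  0.5]
```

```bash
sed -i "s/red=((im\[:,:,0\]>120)&(im\[:,:,1\]<50)&(im\[:,:,2\]<50))/red=((im[:,:,0]>85)\&(im[:,:,1]*2.2<im[:,:,0])\&(im[:,:,2]*2.2<im[:,:,0]))/; s/if np.linalg.norm(m)<.06: //" ang.py; python3 ang.py i.png
```

```text
6.9 [0.4712 0.2124 0.1088] yaw 87.96780722316403 [ 0.6 -2.5  1.4]
lever [ 300  205   71   33 1796] [-0.02852841  0.00615397] 167.8270402031934 0.04669186062956231
```

View pics/i.png

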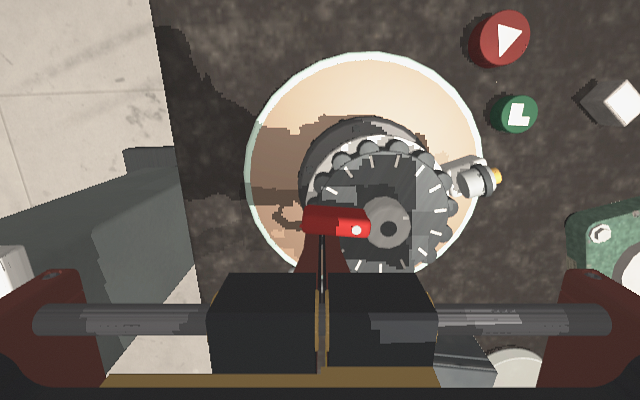

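```bash
cat > fit.py <<'E'
from h import *
from scipy.optimize import differential_evolution
import sys
s=ctrl.read_state();c=cap('wrist');im=c['img'].astype(int)
Rm=R.from_rotvec(s['orientation']).as_matrix();yaw=np.degrees(np.arctan2(Rm[1,0],Rm[0,0]))
print(s['time_s'],np.round(s['tool_pos'],4),'yaw',yaw,np.round(s['ft_force'],1))
M=((im[:,:,0]>85)&(im[:,:,1]*2.5<im[:,:,0])&(im[:,:,2]*2.5<im[:,:,0])).astype(np.uint8)
hp=proj(c,np.array([.507,.2265,.11])); rr=int(.055*305/ (c['V']@[.507,.2265,.11,1])[2])
W=np.zeros_like(M); cv2.circle(W,tuple(int(v) for v in hp),rr,1,-1); M&=W
def render(p):
    t=np.radians(p[0]);u=np.array([np.cos(t),np.sin(t),0]);n=np.array([-u[1],u[0],0]);H=np.array([.507+p[1]/1e3,.2265+p[2]/1e3,0])
    P=[proj(c,H+r*u+w*n+[0,0,z]) for r in(.0135,.047) for w in(-.0055,.0055) for z in(.100,.122)]
    o=np.zeros_like(M);cv2.fillConvexPoly(o,cv2.convexHull(np.float32(P)).round().astype(np.int32),1);return o
def f(p): o=render(p);return -(o&M).sum()/max(1,(o|M).sum())
if M.sum()>100:
  b=differential_evolution(f,[(0,360),(-3,3),(-3,3)],seed=1,popsize=20,maxiter=60)
  print('lever',b.x,'iou',-b.fun,'px',M.sum(),'rel to yaw+90',(b.x[0]-yaw-90+180)%360-180)
if len(sys.argv)>1: save(c,sys.argv[1])
E
python3 fit.py
```

```text
6.95 [0.4712 0.2124 0.1088] yaw 87.95740688203743 [ 0.6 -2.7  0.3]
lever [ 2.72749559e+02 -2.44865017e+00  7.98148159e-02] iou -0.0 px 1752 rel to yaw+90 94.79215207836484fit.py:14: RuntimeWarning: overflow encountered in scalar negative
  def f(p): o=render(p);return -(o&M).sum()/max(1,(o|M).sum())
```

```bash
sed -i 's/-(o&M).sum()/-float((o\&M).sum())/' fit.py; python3 fit.py
```

```text
7.0 [0.4711 0.2125 0.1087] yaw 87.95178057762902 [ 0.2 -1.6  1.3]
lever [169.68201087   1.58916409  -2.01636868] iou 0.7862385321100918 px 1751 rel to yaw+90 -8.26976970809568
```

Emit:
servo_tool([
  [[1.9,-0.8,0,3],[3.8,-1.4,0,6],[5.8,-2,0,9],[7.8,-2.4,0,12],[9.8,-2.8,0,15],[11.8,-3,0,18],[13.9,-3.2,0,21],[13.9,-3.2,0,21],[13.9,-3.2,0,21],[13.9,-3.2,0,21]],
])

```text
time_s: 8.05
tool_pos: [0.4683, 0.2267, 0.1085]
orientation: [-2.619, -1.734, 0.0]
ft_force: [0.1, 0.1, -0.2]
finger_gap: 0.0004
```

```bash
python3 fit.py
```

```text
8.05 [0.4683 0.2267 0.1085] yaw 67.00686302779788 [ 0.1  0.1 -0.2]
lever [146.09923625   1.31771531  -2.46774604] iou 0.7865064695009242 px 1742 rel to yaw+90 -10.907626780269538
```

Emit:
servo_tool([
  [[1.9,-0.8,0,3],[3.8,-1.4,0,6],[5.8,-2,0,9],[7.8,-2.4,0,12],[9.8,-2.8,0,15],[11.8,-3,0,18],[13.2,-3.2,0,20],[13.2,-3.2,0,20],[13.2,-3.2,0,20],[13.2,-3.2,0,20]],
])

```text
time_s: 9.1
tool_pos: [0.4706, 0.2399, 0.1085]
orientation: [2.881, 1.252, -0.0]
ft_force: [0.9, -0.4, -0.5]
finger_gap: 0.0004
```

```bash
python3 fit.py
```

```text
9.1 [0.4706 0.2399 0.1085] yaw 46.979325423425465 [ 0.9 -0.4 -0.5]
lever [133.22973818   2.85072068  -0.94091797] iou 0.7727897388914338 px 1727 rel to yaw+90 -3.7495872472703695
```

Emit:
servo_tool([
  [[0.6,-0.3,0,1],[1.3,-0.5,0,2],[1.9,-0.8,0,3],[2.5,-1,0,4],[2.5,-1,0,4],[2.5,-1,0,4],[2.5,-1,0,4],[2.5,-1,0,4],[2.5,-1,0,4],[2.5,-1,0,4]],
])

```text
time_s: 10.15
tool_pos: [0.4716, 0.2425, 0.1086]
orientation: [-2.924, -1.15, -0.0]
ft_force: [-0.4, 0.1, -0.1]
finger_gap: 0.0006
```

```bash
python3 fit.py
```

```text
10.15 [0.4716 0.2425 0.1086] yaw 42.932268464710084 [-0.4  0.1 -0.1]
lever [123.30100463   1.13581056  -1.67523173] iou 0.7729176361098186 px 1710 rel to yaw+90 -9.63126382976401
```

Emit:
servo_tool([
  [[-2,0,0,0],[-4,0,0,0],[-4,0,-15,0],[-4,0,-35,0],[-4,0,-60,0],[-4,0,-80,-8],[-4,0,-80,-16],[-4,0,-80,-24],[-4,0,-80,-32],[-4,0,-80,-40]],
])

```text
time_s: 11.2
tool_pos: [0.4689, 0.2398, 0.1901]
orientation: [2.348, 2.087, 0.002]
ft_force: [0.0, 0.6, -0.2]
finger_gap: 0.0004
```

Emit:
servo_tool([
  [[-12,5,0,-8.5],[-24,10,0,-17],[-36,16,0,-25.5],[-48,21,0,-34],[-60,26,0,-42.5],[-72,31,0,-51],[-84,37,0,-59.5],[-96,44,0,-68],[-108,50,0,-76.5],[-115,52,0,-85]],
])

```text
time_s: 12.2
tool_pos: [0.5066, 0.1183, 0.19]
orientation: [0.322, 3.124, 0.0]
ft_force: [-0.1, 0.2, -0.1]
finger_gap: 0.0004
```

```bash
python3 fit.py; python3 look.py k.png; python3 - <<'E'
from h import *
a,b=cap('scene'),cap('top')
print(tri([a,b],[(337,236),(312.8,240.5)]),tri([a,b],[(299.4,208),(321,185)]))
E
```

```text
12.2 [0.5066 0.1183 0.19  ] yaw 168.23359282657393 [-0.1  0.2 -0.1]
lever [125.00319403   1.30427001  -2.81470282] iou 0.6441860465116279 px 833 rel to yaw+90 -133.23039880040415
12.25 [0.5067 0.1177 0.19  ] yaw 168.65321091716618 tilt [-0.0015 -0.0003 -1.    ] [-0.0106 -1.5474 -0.5641] 0.0005903239985362951
feed_dial_axis [457.5 177.4] 0.83 [0.5041 0.2265]
feed_dial_axis [383.4 164.2] 0.31 [0.4823 0.1709]
lock_pivot [382.1 160.1] 0.77 [0.4826 0.1731]
[0.47522443 0.08249689 0.0346772 ] [0.61615934 0.06261134 0.0403727 ]
```

View pics/k.png

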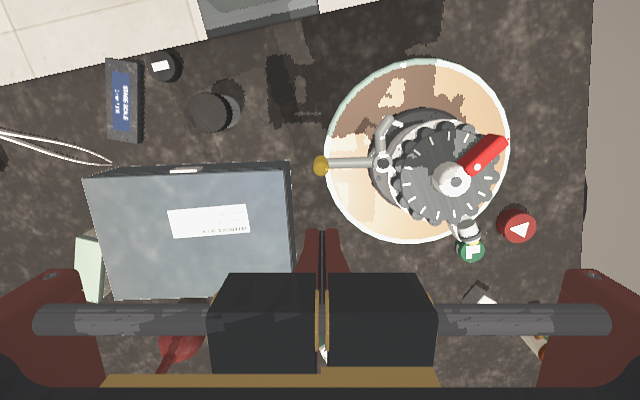

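```bash
python3 - <<'E'
from h import *
s=ctrl.read_state();c=cap('wrist');Rm=R.from_rotvec(s['orientation']).as_matrix()
t=np.array(s['tool_pos'])
for n,p,z in(('post',(320,165.5),.117),('pivot',(383,160.5),.1),('hub',(456,182),.117)):
    w=atz(c,p,z); print(n,w,'tool mm',(Rm.T@(w-t))*1e3)
E
```

```text
post [0.47288763 0.12510025 0.117     ] tool mm [33.58509605 -1.69561154 71.85145   ]
pivot [0.48286112 0.17601154 0.1       ] tool mm [34.53891796 50.17168371 88.86038044]
hub [0.508042  0.2266653 0.117    ] tool mm [ 20.56516642 104.98977316  71.87238054]
```

Emit:
servo_tool([
  [[0,-2,15,0],[0,-2,30,0],[0,-2,45,0],[0,-2,60,0],[0,-2,72,0],[0,-2,82,0],[3,-2,82,0],[6,-2,82,0],[9,-2,82,0],[12,-2,82,0]],
])

```text
time_s: 13.65
tool_pos: [0.4942, 0.12, 0.1076]
orientation: [0.33, 3.123, 0.001]
ft_force: [0.3, -0.2, 0.1]
finger_gap: 0.0003
```

Emit:
servo_tool([
  [[2.5,0,0,0],[5,0,0,0],[7.7,-0.8,0,3],[10.5,-1.4,0,6],[13.3,-1.9,0,9],[16.2,-2.3,0,12],[19,-2.5,0,15],[21.9,-2.6,0,18],[21.9,-2.6,0,18],[21.9,-2.6,0,18]],
])

```text
time_s: 14.65
tool_pos: [0.4721, 0.1219, 0.1068]
orientation: [0.813, 3.034, 0.0]
ft_force: [1.1, 0.1, 0.6]
finger_gap: 0.0007
```

```bash
python3 fit.py l.png
```

```text
14.65 [0.4721 0.1219 0.1068] yaw 150.01722041307158 [1.1 0.1 0.6]
lever [128.74869789   1.6655771   -2.60915535] iou 0.8231441048034934 px 3059 rel to yaw+90 -111.26852252465804
```

View pics/l.png

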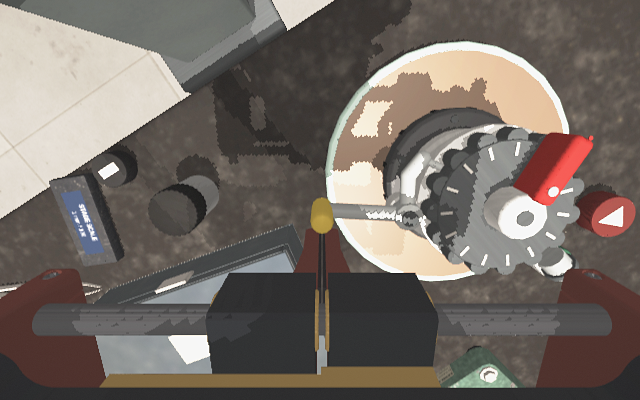

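Emit:
servo_tool([
  [[1.4,-0.4,0,1.5],[2.7,-0.8,0,3],[4.1,-1.1,0,4.5],[5.5,-1.4,0,6],[6.9,-1.7,0,7.5],[8.3,-1.9,0,9],[9.7,-2.1,0,10.5],[9.7,-2.1,0,10.5],[9.7,-2.1,0,10.5],[9.7,-2.1,0,10.5]],
])

```text
time_s: 15.7
tool_pos: [0.4642, 0.1239, 0.1069]
orientation: [1.091, 2.941, -0.0]
ft_force: [8.8, -3.1, -1.4]
finger_gap: 0.0007
```

Emit:
servo_tool([
  [[0.5,0,0,0],[1,0,0,0],[1,0,0,0],[1,0,0,0],[1.5,0,0,0],[1.5,0,0,0],[1.5,0,0,0],[1.5,0,0,0],[1.5,0,0,0],[1.5,0,0,0]],
])

```text
time_s: 16.7
tool_pos: [0.464, 0.1241, 0.107]
orientation: [1.091, 2.939, -0.001]
ft_force: [12.6, -6.3, -2.3]
finger_gap: 0.0006
```

```bash
python3 - <<'E'
from h import *
s=ctrl.read_state();print(s['tool_pos'],s['ft_force'])
c=cap('wrist');save(c,'m.png',(300,90,620,290),2.4)
E
```

```text
[0.46395844 0.12408953 0.10697617] [12.60323535 -6.31836815 -2.274618  ]
```

View pics/m.png

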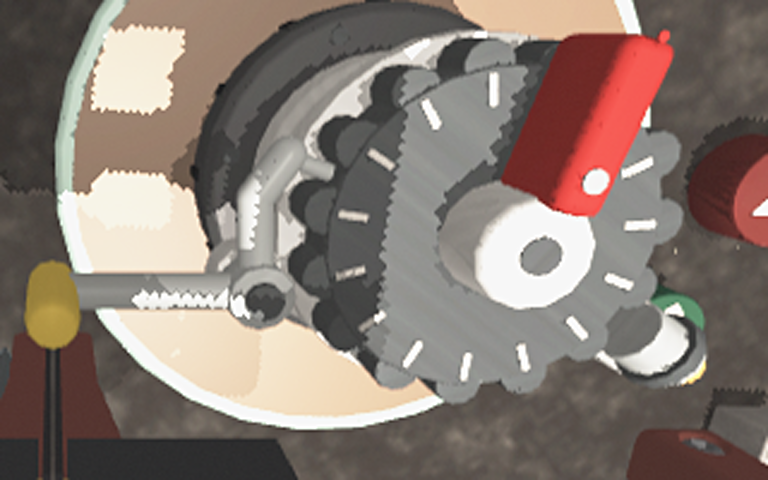

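Emit:
servo_tool([
  [[0.5,0,0,0],[1,0,0,0],[1.5,0,0,0],[2,0,0,0],[2,0,0,0],[2,0,0,0],[2,0,0,0],[2,0,0,0],[2,0,0,0],[2,0,0,0]],
])

```text
time_s: 17.75
tool_pos: [0.4636, 0.1243, 0.1071]
orientation: [1.091, 2.935, -0.003]
ft_force: [17.8, -10.5, -3.6]
finger_gap: 0.0005
```

```bash
python3 - <<'E'
from h import *
s=ctrl.read_state();c=cap('wrist');save(c,'n.png',(300,90,620,290),2.4)
a=atz(c,(300+52/2.4,90+275/2.4+0),.117);b=atz(c,(300+262/2.4,90+298/2.4),.1);d=(a-b)[:2];print(s['tool_pos'],a,b,np.linalg.norm(d),np.degrees(np.arctan2(d[1],d[0])))
print(np.abs(cv2.imread('pics/n.png').astype(int)-cv2.imread('pics/m.png')).mean())
E
```

```text
[0.46363789 0.12432482 0.1070979 ] [0.4417417  0.14287787 0.117     ] [0.48402174 0.17398552 0.1       ] 0.052490835469636385 -143.65612358221117
3.0940321180555554
```

Emit:
servo_tool([
  [[-3,0,0,0],[-7,0,0,0],[-12,0,0,0],[-12,0,-15,0],[-12,0,-35,0],[-12,0,-60,0],[-12,0,-90,0],[-12,0,-110,0],[-12,0,-110,0],[-12,0,-110,0]],
])

```text
time_s: 18.8
tool_pos: [0.469, 0.1195, 0.2169]
orientation: [1.089, 2.947, 0.001]
ft_force: [0.4, 0.2, -1.3]
finger_gap: 0.0002
```

```bash
python3 fit.py; python3 - <<'E'
from h import *
c=cap('wrist');p=proj(c,np.array([.495,.2,.1]));x,y=[int(v) for v in p];x=min(x,540);y=max(70,y);save(c,'o.png',(x-100,y-70,x+100,y+75),4);print(x,y)
E
```

```text
18.8 [0.469  0.1195 0.2169] yaw 139.44025484388644 [ 0.4  0.2 -1.3]
lever [127.88391915   2.50732612  -2.42099833] iou 0.7669811320754717 px 826 rel to yaw+90 -101.55633569568747
408 157
```

View pics/o.png

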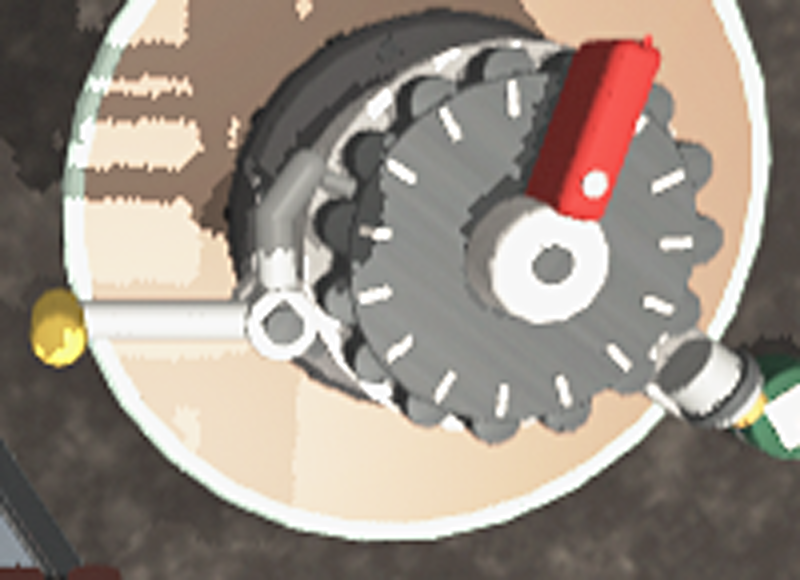

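```bash
python3 -c "
from h import *
print(ctrl.finish_job())"
```

```text
the job is handed in; nothing more can be done
None
```

I pushed the red lever clockwise through four clicks, pushed the lock lever in, backed the fingers off clear of everything, and handed the job in at about 19 s. The system reported no verdict, so the result rests on the checks below.

- **Dial:** the lever went from about 220° to about 123° in the world frame. That is roughly 96°, or four 24° clicks. The fitted angles at the last three click stops were 169.7°, 146.1° and 123.3°. After the fourth click the dial sat at rest with no contact force on the finger.
- **Lock:** the post came up against a solid stop, moving only about 0.4 mm more as I raised the push from about 9 to 21 N. The lever turned about 30° (0.53 rad) in all, and the last close-up shows the pawl tip between two lobes.
- **Less certain:**
  - The last lever fit, from a different viewpoint, read 127.9° rather than 123.3°. I put this down to fit error, and it is well under half a click.
  - I inferred that the pawl is fully home from the hard stop and the picture, because the lock angle could not be read directly.
- **Bystanders:** no contact with any of the loose things showed in the forces or pictures. I did not measure their positions again at the end.

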